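# Make the mandoline safe: close the blade gap and park the hand guard on its rails

## Task

Make the mandoline safe to put away. First swing its red thickness lever to the closed setting, straight across the head, so that it is out of the way; then thread the green hand guard onto the two steel rails from the open foot end, so that its lips run under the rails, and slide it fully home over the blade until the orange spring tongue snaps up behind it. Let go and leave the other things on the worktop standing as they are.

Things in the scene. Friction and masses are not known exactly. Their poses are not given: they have to be found in the camera images.
- mandoline: black mandoline slicer lying flat, fixed to the worktop, 360 x 116 mm. x runs along it from the open foot end to the head (end with carrying handle), z up; origin on the worktop midway between the rails. Walls, runway and head block between the rails are at most 45 mm high. Blade at x = 40 to 65 mm. Outer end stops for the guard at x = +105 mm, 53 mm high
- rail_foot (a point): midway between the free tips of the two straight steel rails, which run along the mandoline's x: tips at x = -152 mm, rail centres at y = -48 and +48 mm, 44 mm above the worktop. Rails are round, 8 mm thick; the tips are tapered, 3 mm thick, full thickness 26 mm further in. Space beside and below the rails is free for the guard's skirts
- guard: loose green hand guard, 130 g, 100 mm long (x, sliding direction), 116 mm wide (y), same both ways round; origin mid underside, z up. Plate from z = 15 to 20 mm; skirts down both long sides, 108 mm apart inside, with inward lips at z = 0 to 4 mm, 93 mm apart: grooves 11 mm high for the 8 mm rails, 2 mm play each side. On the rails its origin is 33 to 36 mm above the worktop
- guard_grip (a point): middle of the guard's black grip block, 46 mm above the guard's origin, axes as the guard's; the block is 46 mm (x) by 30 mm (y), rounded, from z = 20 to 60 mm of the guard
- guard_home (a point): where the guard's origin is when fully home against the end stops: x = 55 mm, y = 0, z = 33 mm in the mandoline's frame; axes as the mandoline's
- lever_grip (a point): point on the upright pivot axis of the red thickness lever on the mandoline's head, at x = 132, y = 0, z = 63 mm of the mandoline; its y axis turns with the lever and points to the long tail. The lever is an upright bar 12 mm wide, from 22 mm behind the pivot to 46 mm ahead of it, 47 to 73 mm above the worktop
- lever (a joint): angle of the lever: 0 = closed, tail straight across the head along the mandoline's +y (end of its travel); grows anticlockwise seen from above, to 1.5 with the tail along -x towards the blade, where it stands in the guard's way. Stays where left; turns with about 0.1 N m
- catch (a joint): angle of the orange spring tongue in the side wall at y = +36 mm (9 mm wide, hinged at x = -45, tip at x = 2 mm of the mandoline): 0 = up, tip 54 mm above the worktop; about 0.14 while the guard passes over it. The guard, pushed from the foot end, presses it down by its slope with about 5 N; once home, the guard is clear and the tongue stands up behind it
- onion: red onion, 83 mm, origin under it
- peeler: peeler with a yellow handle, 173 mm long, lying on the worktop
- salt: salt shaker, 44 mm across, 90 mm high, origin under it
- spice: spice jar with a red cap, 45 mm across, 106 mm high, origin under it
- vinegar: vinegar bottle, 67 mm across, 218 mm high, origin under it
Not all that is in view belongs to the job. There is more than one size of the guard; the one meant has the size given above.

How it is judged:
By the outcome, as a careful person would: the job done as asked, in the order asked, and still so for the second after the job is handed in, with the robot touching nothing.
It also fails if it takes over 64 s, if anything falls off the work surface, if the arm or the gripper's body presses on something with over 40 N, if the wrist force passes 120 N, or if a joint passes its speed limit or range.

## Robot

A 6-joint arm with a two-finger parallel gripper is mounted at the origin on a cart in front of the work surface, level with it; the furniture and walls round the work are solid. World frame = base frame: x ahead of the robot, y to its left, z up, the work surface at z = 0. Lengths are in mm, angles in degrees, forces in N, time in s.
With the tool pointing down it reaches from about 300 to 850 mm from the base axis. Payload 4.2 kg.
Tool frame: the origin (TCP) lies on the centre line of the jaws, within the pads' length; the fingertips stand 14 mm ahead of it and the grasp point (between the pads) lies 5 mm behind it; z points along the fingers, y is the line along which they close (so a half turn about z gives the same grasp; the last joint's range is limited). The gripper opens to 91 mm and grips with 3 to 60 N. Pads are 32 mm wide; open, the fingers measure 118 mm over their backs; the gripper's body (76 mm by 178 mm) begins 60 mm behind the grasp point.
Start: joints at [72.823, 18.312, 89.639, -0, 72.044, -1.146], TCP at [158.796, 552.653, 227.976] pointing down, gripper open.
Joint ranges: [-177.97, 177.97], [-48.28, 115.42], [12.27, 149.76], [-77.06, 257.06], [2.81, 150.46], [-146.56, 146.56]. Speed limits (degrees/s): [147.25, 147.25, 180, 180, 180, 180].

## Interface

Orientations are given as [roll, pitch, yaw] about the fixed x, y, z axes, in that order (R = Rz(yaw) Ry(pitch) Rx(roll)).
In Python, from workcell import * gives the robot as it stands. The module is installed in compiled form; this text tells all that it offers.
- The arm moves only by the shell command python3 -m crank 'ROWS' [FORCE]. ROWS is JSON, a list of rows, each an object of numbers: "grip": the finger opening in m, from 0 to 0.0912; "x", "y", "z": the shift along the tool's x, y, z in m; "yaw": the turn about the tool's z in rad. In form: [{"grip": .., "x": .., "y": .., "z": .., "yaw": ..}, ...]. A call has exactly 5 rows; each row is the pose to reach, as a shift and turn from the pose commanded when the call began, along the tool's axes at that moment; what a row does not reach only later rows make up. A row lasts 1/12 s, in which the tool goes at most 41.7 mm and 7.16 degrees, less where a joint would pass 70% of its speed; a pose out of reach is approached as far as the arm can. A call with a gripper value outside its range is refused whole. The fingers move at their own pace and stop on an object; FORCE is the grip in N (left out, the last holds). Time passes only in rows, so rows that repeat a pose let the fingers close, or fill a call up. It gives the time, the measured TCP pose, the force, the opening and the grip force at its end, in the units of the state.
- state(): the state, without advancing time (a new reading comes with each control period).
- grab_frame(name): name is "scene" or "top"; returns the picture (400x640x3 uint8, red, green, blue); there is no depth.
- camera_model(name): a dict with "intrinsics" (3x3 intrinsics, pixels), "R" (3x3) and "t" (3): a world point X has camera coordinates R X + t. Camera axes: x right, y down, z forward; pixel columns grow to the right and rows downward; lengths in mm; the calibration is good to about 2 mm. A picture is of the moment at which its call begins. camera_model takes no time and is no camera call.
- job_done(): hands the job in; it is judged then, once.
The state is a dict: "time_s": time; "qpos": joint angles; "qvel": joint speeds; "effort": joint torques, N m; "ee_pos": TCP position; "ee_rot": TCP orientation; "force": force on the tool from outside, world axes, zero at the start; "torque": the same for the moment, N m; "gripper_width": finger opening in mm; "gripper_force": force on a finger pad.
Only numpy, scipy, OpenCV 4.12 (cv2) and the standard library are available. Lean on these libraries where they do the work, as an engineer would, in place of code of your own. Each camera call takes 0.05 s, during which the arm holds its last target. There are 200 camera calls.

## Working session

There is one attempt and no reset: what is moved stays moved. The work goes in short steps, Python scripts to look and compute and a shell command to move; the robot and the scene stay as the last step left them, time stands still between calls to the robot, and variables do not carry over. Pictures are saved under pics/ and viewed, at most 11 in all, crops included, and the job is handed in when it is done.

```bash
mkdir -p pics
python3 - <<'E'
from workcell import *
import cv2,numpy as np
print(state())
for n in("scene","top"):
    f=grab_frame(n); cv2.imwrite(f"pics/{n}0.png",f[:,:,::-1]); c=camera_model(n); print(n,np.round(c["intrinsics"],1).tolist(),np.round(c["R"],4).tolist(),np.round(c["t"],1).tolist())
E
```

```text
{'time_s': 0.0, 'qpos': array([ 7.28231001e+01,  1.83528930e+01,  8.97067335e+01,  1.18381218e-03,
        7.20417806e+01, -1.14534075e+00]), 'qvel': array([ 0.04847685, -0.03535836, -0.20353796, -0.07545713, -0.07930972,
       -0.00070915]), 'effort': array([-1.02901853e-03, -4.12441242e+01, -2.31963587e+01,  7.23328209e-02,
        4.58930223e-02, -1.67340440e-04]), 'ee_pos': array([158.64452548, 552.19190757, 227.10547297]), 'ee_rot': array([-1.79898636e+02, -3.15225529e-03,  1.63968072e+02]), 'force': array([-0.08430479,  0.57199478,  0.07079435]), 'torque': array([0.02949477, 0.00337183, 0.01141761]), 'gripper_force': 0.0, 'gripper_width': 91.21442231673858}
scene [[472.2, 0.0, 319.0], [0.0, 472.2, 198.2], [0.0, 0.0, 1.0]] [[-0.9948, -0.1001, 0.021], [-0.0852, 0.6971, -0.7119], [0.0566, -0.71, -0.702]] [513.6, 157.1, 1890.3]
top [[473.3, 0.0, 330.4], [0.0, 473.3, 200.0], [0.0, 0.0, 1.0]] [[-0.2463, -0.9691, 0.0162], [-0.7576, 0.1821, -0.6268], [0.6044, -0.1666, -0.779]] [28.7, 472.7, 1476.7]
```

View pics/scene0.png

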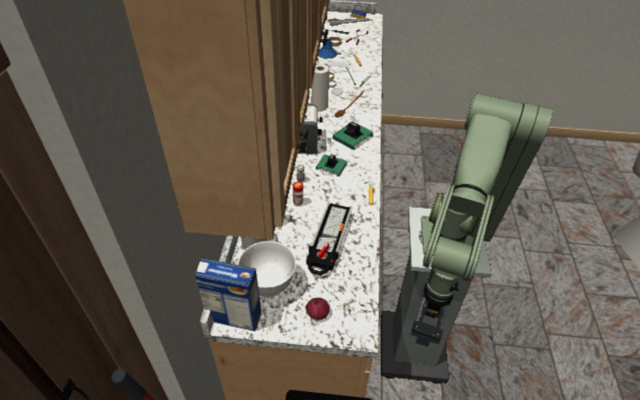

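View pics/top0.png

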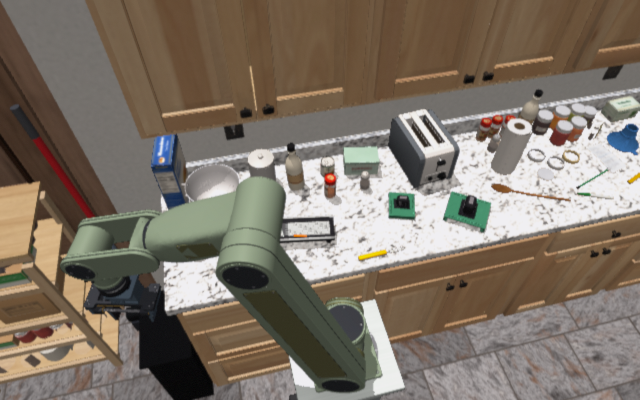

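The scene view shows the mandoline at about (330,238), head and red lever near (321,252), foot end near (340,207). The guard candidates are a smaller green plate at scene (332,164) / top (402,205) and a larger one at scene (352,135) / top (468,210). In the top view the arm hides the head of the mandoline.

```bash
cat > h.py <<'E'
from workcell import *
import cv2,numpy as np
def cam(n):
    c=camera_model(n); return np.array(c["intrinsics"]),np.array(c["R"]),np.array(c["t"])
def ray(n,p):
    K,R,t=cam(n); d=R.T@np.linalg.inv(K)@np.array([p[0],p[1],1.]); return -R.T@t,d/np.linalg.norm(d)
def plane(n,p,z):
    o,d=ray(n,p); return o+d*(z-o[2])/d[2]
def tri(ps,pt):
    (o1,d1),(o2,d2)=ray("scene",ps),ray("top",pt)
    s=np.linalg.lstsq(np.c_[d1,-d2],o2-o1,rcond=None)[0]
    a,b=o1+s[0]*d1,o2+s[1]*d2; return (a+b)/2,np.linalg.norm(a-b)
def proj(n,X):
    K,R,t=cam(n); u=K@(R@np.array(X,float)+t); return u[:2]/u[2]
E
python3 - <<'E'
from h import *
np.set_printoptions(precision=1,suppress=True)
for n in("scene","top"):
    f=cv2.imread(f"pics/{n}0.png"); h=cv2.cvtColor(f,cv2.COLOR_BGR2HSV)
    m=cv2.inRange(h,(60,120,40),(90,255,255))
    k,l,s,c=cv2.connectedComponentsWithStats(m)
    for i in range(1,k):
        if s[i,4]>60:
            cn=cv2.findContours((l==i).astype(np.uint8),0,2)[0][0]
            P=np.array([plane(n,p[0],20)[:2] for p in cn],np.float32); r=cv2.minAreaRect(P)
            print(n,s[i],c[i],"world",np.round(r[0]),np.round(r[1]),round(r[2],1))
for p in((345,205),(320,270),(321,252)): print(p,plane("scene",p,50))
print(tri((319,305),(0,0))[0])
f=cv2.imread("pics/scene0.png")
a=cv2.resize(f[195:285,290:390],None,fx=6,fy=6,interpolation=cv2.INTER_CUBIC)
b=cv2.resize(f[115:180,310:380],None,fx=4,fy=4,interpolation=cv2.INTER_CUBIC)
cv2.imwrite("pics/c1.png",a[:540])
E
```

```text
scene [334 127  38  21 300] [350.9 136.7] world [ 412. -604.] [166. 132.] 51.7
scene [317 156  12  12  70] [322.9 161.6] world [ 535. -380.] [92. 29.] 72.6
scene [327 159  19  15 117] [337.7 166.3] world [ 473. -364.] [88. 64.] 67.0
top [445 193  45  38 660] [467.2 211. ] world [ 406. -611.] [148. 139.] 53.9
top [390 194  24  24 332] [401.1 207.8] world [ 490. -376.] [ 88. 111.] 71.2
(345, 205) [418.5 -83.1  50. ]
(320, 270) [488.  256.4  50. ]
(321, 252) [492.5 173.6  50. ]
[525.1 744.4 830.3]
```

View pics/c1.png

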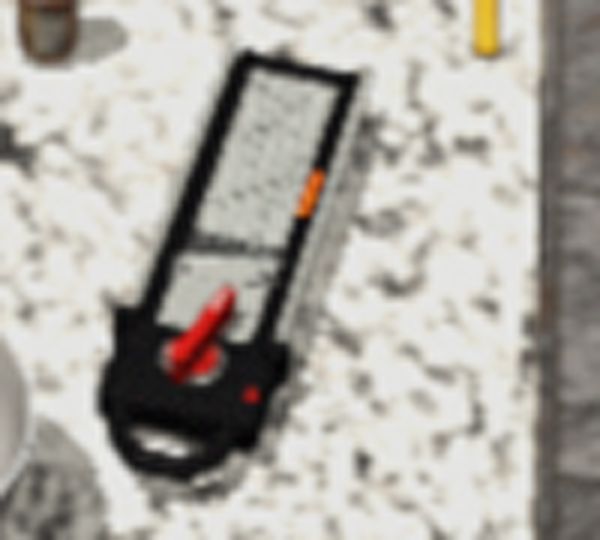

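The close crop shows the head at the lower left and the red lever's pivot at about crop (190,355), scene (321.7,254). The lever's tail points to crop (228,292), towards the blade, so it is open. The orange tongue is at scene (341.5,227), on the robot side (+y). The smaller plate measures about 88×111 mm and the larger about 148×139 mm, so the smaller one is the 100×116 guard. Next I swing the arm to the right so the top view of the mandoline is clear.

```bash
cat >> h.py <<'E'
def plan(wps,start=None):
    """wps: (x,y,z mm, tool-y direction deg); prints per-call shift in m and rad"""
    s=state(); p=np.array(s["ee_pos"]); a=s["ee_rot"][2]-90   # tool y direction (tool down)
    if start is not None: p=np.array(start[:3],float); a=start[3]
    for w in wps:
        w=np.array(w,float); da=(w[3]-a+90)%180-90; n=max(1,int(np.ceil(max(np.linalg.norm(w[:3]-p)/200,abs(da)/34))))
        d=(w[:3]-p)/n
        for i in range(n):
            r=np.radians(a); ty=np.array([np.cos(r),np.sin(r)]); tx=np.array([-ty[1],ty[0]])
            # tool z down: x = y cross z
            print("x %.4f y %.4f z %.4f yaw %.3f"%(d[:2]@tx/1e3,d[:2]@ty/1e3,-d[2]/1e3,-np.radians(da/n)),"->",np.round(p+d*(i+1)))
            a+=da/n
        p=w[:3]
E
python3 - <<'E'
from h import *
plan([(300,450,300,40),(430,300,300,10),(520,0,300,-15),(500,-200,300,-15)])
E
```

```text
x -0.1640 y -0.0592 z -0.0728 yaw 0.593 -> [300. 450. 300.]
x -0.1985 y 0.0032 z -0.0000 yaw 0.524 -> [430. 300. 300.]
x -0.1555 y 0.0183 z -0.0000 yaw 0.218 -> [475. 150. 300.]
x -0.1479 y 0.0515 z -0.0000 yaw 0.218 -> [520.   0. 300.]
x -0.0992 y 0.0162 z -0.0000 yaw -0.000 -> [ 510. -100.  300.]
x -0.0992 y 0.0162 z -0.0000 yaw -0.000 -> [ 500. -200.  300.]
```

```bash
python3 -m crank '[{"x":-0.033,"y":-0.012,"z":-0.015,"yaw":0.12},{"x":-0.066,"y":-0.024,"z":-0.03,"yaw":0.24},{"x":-0.099,"y":-0.036,"z":-0.044,"yaw":0.36},{"x":-0.132,"y":-0.048,"z":-0.058,"yaw":0.48},{"x":-0.164,"y":-0.059,"z":-0.073,"yaw":0.593}]'
python3 -m crank '[{"x":-0.04,"y":0.001,"yaw":0.1},{"x":-0.08,"y":0.001,"yaw":0.2},{"x":-0.12,"y":0.002,"yaw":0.3},{"x":-0.16,"y":0.003,"yaw":0.41},{"x":-0.198,"y":0.003,"yaw":0.524}]'
python3 -m crank '[{"x":-0.031,"y":0.004,"yaw":0.04},{"x":-0.062,"y":0.007,"yaw":0.08},{"x":-0.093,"y":0.011,"yaw":0.13},{"x":-0.124,"y":0.015,"yaw":0.17},{"x":-0.156,"y":0.018,"yaw":0.218}]'
python3 -m crank '[{"x":-0.03,"y":0.01,"yaw":0.04},{"x":-0.06,"y":0.02,"yaw":0.08},{"x":-0.09,"y":0.03,"yaw":0.13},{"x":-0.12,"y":0.041,"yaw":0.17},{"x":-0.148,"y":0.052,"yaw":0.218}]'
python3 -m crank '[{"x":-0.04,"y":0.006},{"x":-0.08,"y":0.013},{"x":-0.12,"y":0.02},{"x":-0.16,"y":0.026},{"x":-0.198,"y":0.032}]'
python3 - <<'E'
from h import *
for n in("scene","top"):
    f=sum(grab_frame(n).astype(float) for _ in range(3))/3; cv2.imwrite(f"pics/{n}1.png",f[:,:,::-1])
b=cv2.imread("pics/top1.png")
np.set_printoptions(precision=1,suppress=True)
P=[proj("top",p) for p in((418,-83,50),(488,256,50))];print(P)
o=np.int32((P[0]+P[1])/2)-[75,55]; o=np.maximum(o,0); print("off",o)
cv2.imwrite("pics/c2.png",cv2.resize(b[o[1]:o[1]+110,o[0]:o[0]+150],None,fx=5,fy=5,interpolation=cv2.INTER_CUBIC))
E
```

```text
[array([332.4, 230.4]), array([235.6, 233.1])]
off [208 176]validation failed for argument at $[0]...
validation failed for argument at $[0]...
validation failed for argument at $[0]...
validation failed for argument at $[0]...
validation failed for argument at $[0]...
[ WARN:0@1.051] global loadsave.cpp:1063 imwrite_ Unsupported depth image for selected encoder is fallbacked to CV_8U.
```

View pics/c2.png

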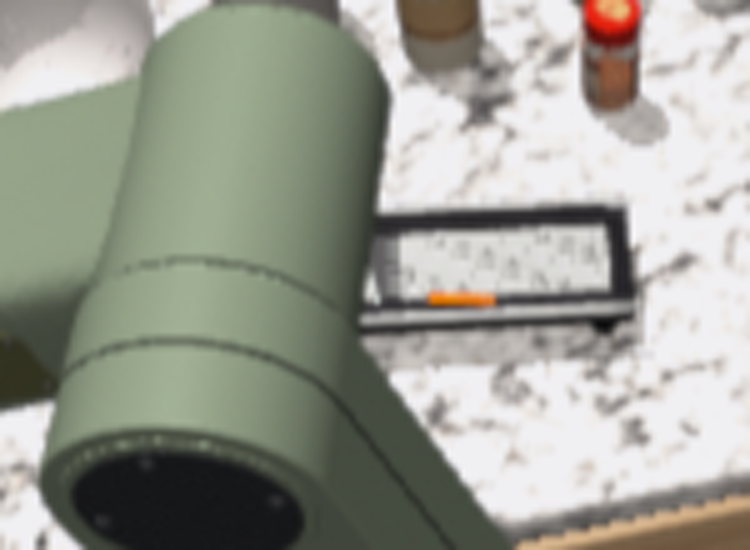

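The moves were refused, because every row needs all five keys. The arm still hides the mandoline's head in this crop, which shows only the foot end and the tongue. I'll retype the rows in full.

```bash
python3 -m crank '[{"grip":0.09,"x":-0.033,"y":-0.012,"z":-0.015,"yaw":0.12},{"grip":0.09,"x":-0.066,"y":-0.024,"z":-0.03,"yaw":0.24},{"grip":0.09,"x":-0.099,"y":-0.036,"z":-0.044,"yaw":0.36},{"grip":0.09,"x":-0.132,"y":-0.048,"z":-0.058,"yaw":0.48},{"grip":0.09,"x":-0.164,"y":-0.059,"z":-0.073,"yaw":0.593}]' &&
python3 -m crank '[{"grip":0.09,"x":-0.04,"y":0.001,"z":0,"yaw":0.1},{"grip":0.09,"x":-0.08,"y":0.001,"z":0,"yaw":0.2},{"grip":0.09,"x":-0.12,"y":0.002,"z":0,"yaw":0.3},{"grip":0.09,"x":-0.16,"y":0.003,"z":0,"yaw":0.41},{"grip":0.09,"x":-0.198,"y":0.003,"z":0,"yaw":0.524}]' &&
python3 -m crank '[{"grip":0.09,"x":-0.031,"y":0.004,"z":0,"yaw":0.04},{"grip":0.09,"x":-0.062,"y":0.007,"z":0,"yaw":0.08},{"grip":0.09,"x":-0.093,"y":0.011,"z":0,"yaw":0.13},{"grip":0.09,"x":-0.124,"y":0.015,"z":0,"yaw":0.17},{"grip":0.09,"x":-0.156,"y":0.018,"z":0,"yaw":0.218}]' &&
python3 -m crank '[{"grip":0.09,"x":-0.03,"y":0.01,"z":0,"yaw":0.04},{"grip":0.09,"x":-0.06,"y":0.02,"z":0,"yaw":0.08},{"grip":0.09,"x":-0.09,"y":0.03,"z":0,"yaw":0.13},{"grip":0.09,"x":-0.12,"y":0.041,"z":0,"yaw":0.17},{"grip":0.09,"x":-0.148,"y":0.052,"z":0,"yaw":0.218}]' &&
python3 -m crank '[{"grip":0.09,"x":-0.04,"y":0.006,"z":0,"yaw":0},{"grip":0.09,"x":-0.08,"y":0.013,"z":0,"yaw":0},{"grip":0.09,"x":-0.12,"y":0.02,"z":0,"yaw":0},{"grip":0.09,"x":-0.16,"y":0.026,"z":0,"yaw":0},{"grip":0.09,"x":-0.198,"y":0.032,"z":0,"yaw":0}]'
python3 - <<'E'
from h import *
for n in("scene","top"):
    f=sum(grab_frame(n).astype(float) for _ in range(3))/3; cv2.imwrite(f"pics/{n}1.png",np.uint8(f[:,:,::-1]))
b=cv2.imread("pics/top1.png"); o=np.array([208,176])
cv2.imwrite("pics/c3.png",cv2.resize(b[o[1]:o[1]+110,o[0]:o[0]+150],None,fx=5,fy=5,interpolation=cv2.INTER_CUBIC))
E
```

```text
time_s: 0.82
ee_pos: [301.1, 449.3, 301.6]
ee_rot: [-180.0, 0.0, 129.7]
force: [0.9, 1.4, -0.2]
gripper_width: 89.9
gripper_force: 0.0
time_s: 1.23
ee_pos: [430.8, 299.1, 301.1]
ee_rot: [180.0, -0.0, 99.6]
force: [0.8, 0.6, -1.0]
gripper_width: 90.1
gripper_force: 0.0
time_s: 1.65
ee_pos: [474.7, 148.9, 301.0]
ee_rot: [180.0, -0.0, 87.4]
force: [0.7, -0.4, 0.7]
gripper_width: 89.8
gripper_force: 0.0
time_s: 2.07
ee_pos: [520.0, -1.6, 301.1]
ee_rot: [180.0, -0.0, 74.8]
force: [0.1, 1.0, 0.2]
gripper_width: 90.1
gripper_force: 0.0
time_s: 2.48
ee_pos: [498.8, -201.4, 301.0]
ee_rot: [180.0, 0.0, 75.0]
force: [0.6, 0.1, 0.5]
gripper_width: 89.8
gripper_force: 0.0
```

View pics/c3.png

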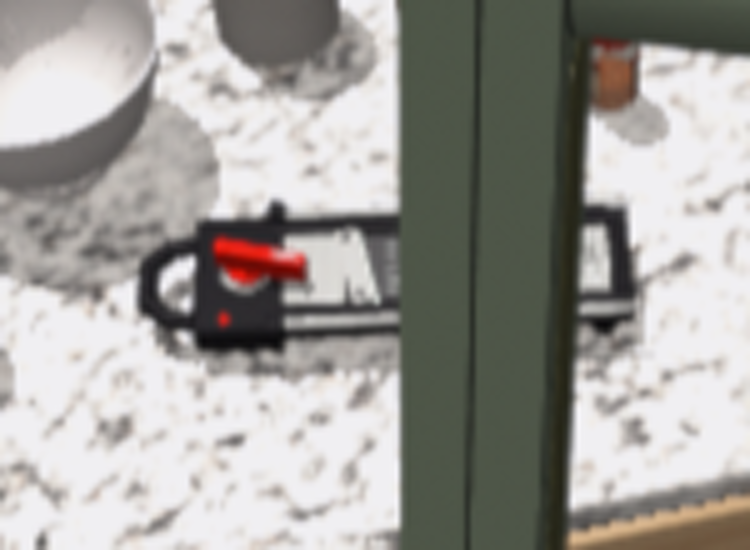

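This crop now shows the head: lever bar from crop (215,248) to (303,267), pivot near (245,265), red dot at (223,320), near-side rail as a light band at row ~320. Next I rectify both views onto the rail-height plane and measure.

```bash
cat > rect.py <<'E'
from h import *
def rect(n,img,z,x0,y0,w,h,s):  # output: col = world -y.. (col grows with y decreasing), row grows with x decreasing
    src=np.float32([proj(n,(x0+a,y0+b,z)) for a,b in((0,0),(w,0),(w,h),(0,h))])
    dst=np.float32([((a)*s,(b)*s) for a,b in((0,0),(w,0),(w,h),(0,h))])
    return cv2.warpPerspective(img,cv2.getPerspectiveTransform(src,dst),(int(w*s),int(h*s)),flags=cv2.INTER_CUBIC)
def comp():
    a=cv2.imread("pics/top1.png"); b=cv2.imread("pics/top0.png"); a[:,287:]=b[:,287:]; return a
E
python3 - <<'E'
from rect import *
np.set_printoptions(precision=1,suppress=True)
S=cv2.imread("pics/scene1.png");T=comp()
cv2.imwrite("pics/r1.png",np.hstack([rect(n,i,44,360,-130,220,440,1.35) for n,i in(("scene",S),("top",T))]))
def cc(n,i,lo,hi,amin):
    h=cv2.cvtColor(i,cv2.COLOR_BGR2HSV); m=cv2.inRange(h,lo,hi)
    k,l,s,c=cv2.connectedComponentsWithStats(m)
    out=[(s[j],c[j]) for j in range(1,k) if s[j,4]>=amin and np.linalg.norm(plane(n,c[j],55)[:2]-[455,90])<220]
    for s_,c_ in out: print(n,s_,c_,"z55",plane(n,c_,55))
    return l
for n,i in(("scene",S),("top",T)):
    print("orange");cc(n,i,(8,150,150),(16,255,255),3)
    print("red");cc(n,i,(0,150,110),(5,255,255),3); cc(n,i,(172,150,110),(180,255,255),3)
E
```

```text
orange
scene [340 224   4   7  15] [341.4 226.7] z55 [425.2  42.7  55. ]
red
scene [318 244  11  13  52] [322.8 251. ] z55 [486.1 172.2  55. ]
scene [331 260   2   2   4] [331.5 260.5] z55 [450.2 212.6  55. ]
orange
top [294 235  13   2  25] [299.8 235.5] z55 [420.4  36.2  55. ]
red
top [251 223  18  10  93] [257.9 227.5] z55 [489.9 175.   55. ]
top [252 238   2   3   5] [252.4 239.2] z55 [444.3 201.5  55. ]
```

View pics/r1.png

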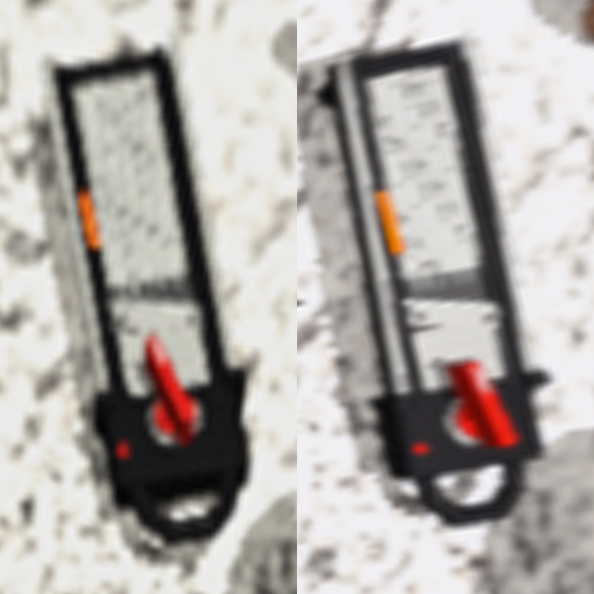

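The rectified pair (col=(x−360)·1.35, row=(y+130)·1.35) shows the ring round the pivot at about (175,416) in both panels, so the pivot is near (489.6,178.5). The foot is at the top and the side walls run from about (68,70) to (115,390). Now I fit the walls and triangulate.

Run:
```python
from rect import *
np.set_printoptions(precision=1,suppress=True)
S=cv2.imread("pics/scene1.png");T=comp()
g=cv2.cvtColor(rect("scene",S,45,360,-130,220,440,2),cv2.COLOR_BGR2GRAY).astype(float)
h=cv2.cvtColor(rect("scene",S,45,360,-130,220,440,2),cv2.COLOR_BGR2HSV)
L=[];Rr=[]
for y in range(-70,100,4):
    row=255-g[int((y+130)*2)]; 
    if 0<y<65: left=None
    for lst,x0 in((L,410+ (y+80)*.21),(Rr,480+(y+80)*.21)):
        if lst is L and 0<y<65: continue
        xs=np.arange(x0-18,x0+18,.5); v=np.array([row[int((x-360)*2)] for x in xs]); w=np.clip(v-140,0,None)
        if w.sum()>0: lst.append((y,(w*xs).sum()/w.sum()))
for lst in(L,Rr):
    a=np.array(lst); p=np.polyfit(a[:,0],a[:,1],1); r=a[:,1]-np.polyval(p,a[:,0]); k=abs(r)<3; p=np.polyfit(a[k,0],a[k,1],1); print("wall x=%.4f*y+%.1f"%tuple(p),"std",r.std(),"yaw",90-np.degrees(np.arctan(p[0])))
print("dot",tri((331.5,260.5),(252.4,239.2))); print("tongue",tri((341.4,226.7),(299.8,235.5))); print("lever c",tri((322.8,251),(257.9,227.5)))
# foot black end: profile along the axis in scene, top
for n,i in(("scene",S),("top",T)):
    gg=cv2.cvtColor(rect(n,i,45,360,-130,220,440,2),cv2.COLOR_BGR2GRAY)
    for x in(425,440,455): c=gg[:110,int((x-360)*2)]; print(n,x,(c[0:110:6]))
# guard small: triangulate black block & green centroid
for n in("scene","top"):
    i=cv2.imread(f"pics/{n}0.png"); h=cv2.cvtColor(i,cv2.COLOR_BGR2HSV)
    x0,y0=(312,150) if n=="scene" else (385,188); sub=i[y0:y0+30,x0:x0+36]; hs=h[y0:y0+30,x0:x0+36]
    m=cv2.inRange(hs,(0,0,0),(180,255,45)); ys,xs=np.nonzero(m); print(n,"black",xs.mean()+x0,ys.mean()+y0,len(xs),xs.min()+x0,xs.max()+x0,ys.min()+y0,ys.max()+y0)
A=[cv2.resize(cv2.imread("pics/scene0.png")[148:182,308:354],(460,340),interpolation=cv2.INTER_CUBIC),cv2.resize(cv2.imread("pics/top0.png")[188:222,385:419],(340,340),interpolation=cv2.INTER_CUBIC)]
cv2.imwrite("pics/g1.png",np.hstack(A))
```

```text
wall x=0.1782*y+419.2 std 1.3747284619359215 yaw 79.89557688816483
wall x=0.1736*y+494.3 std 0.6774199172365842 yaw 80.150107282084
dot (array([451.3, 202.3,  43.3]), np.float64(2.4049871229540143))
tongue (array([425.5,  35.3,  47.3]), np.float64(0.5375912198701788))
lever c (array([486.1, 175.3,  59.6]), np.float64(0.9747938156054089))
scene 425 [234 234 235 235 234 234 233 234 234 234 235 236 237 237 229 175 112  50
  28]
scene 440 [217 214 214 217 224 230 232 230 230 230 232 230 226 204 173 118  64  28
  29]
scene 455 [210 201 204 218 231 235 236 236 222 204 171 147 115  92  60  35  20  27
  58]
top 425 [140 147 168 197 221 229 228 234 239 241 244 220 165 101  55  39  38  47
  80]
top 440 [240 240 238 236 235 236 238 238 232 214 173 147 111  55  40  37  46  92
 178]
top 455 [240 240 239 239 239 239 238 237 238 240 249 191  97  46  38  38  73 142
 200]
scene black 328.4479166666667 160.48958333333334 96 312 337 150 167
top black 401.6666666666667 203.0648148148148 108 395 408 197 207
```

View pics/g1.png

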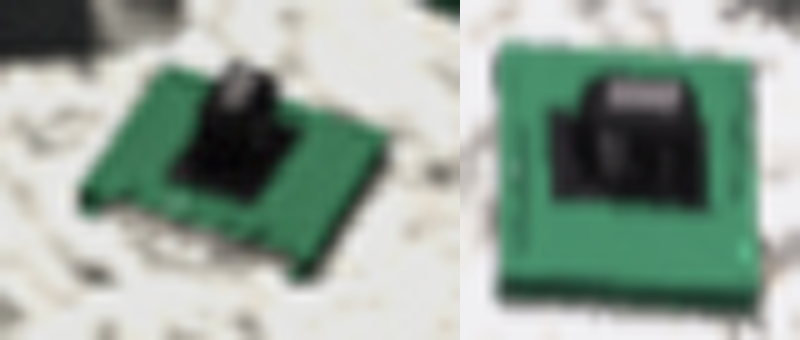

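The close crop shows the small guard with its plate corners in the scene view at about (316.5,167), (324.5,155), (346.5,162), (339,173.5), the grip block on top with a light cap at scene (332,156) / top (403,197), and the open arch facing the mandoline. Next I triangulate the corners, cap and lever.

Run:
```python
from h import *
np.set_printoptions(precision=1,suppress=True)
sc=dict(A=(316.7,166.5),B=(324.5,155),C=(346.5,162),D=(339,173.7));tp=dict(A=(389,192.7),B=(414.5,194.5),C=(414.7,215.5),D=(389,215))
P={}
for k in sc: P[k],g=tri(sc[k],tp[k]); print(k,P[k],g,plane("scene",sc[k],20)[:2],plane("top",tp[k],20)[:2])
for n,q in(("AB",P["A"]-P["B"]),("DC",P["D"]-P["C"]),("AD",P["A"]-P["D"]),("BC",P["B"]-P["C"])): print(n,np.linalg.norm(q[:2]),np.degrees(np.arctan2(q[1],q[0])))
print("mean",sum(P.values())/4)
print("cap",tri((331.7,156.3),(403.3,197.5)))
# lever bar
for n,a,b in(("top",(251.2,225.6),(268.4,229.4)),("scene",(320,257.5),(328,243.7))):
    p,q=plane(n,a,72),plane(n,b,72); d=q-p; print(n,p,q,np.linalg.norm(d),np.degrees(np.arctan2(d[1],d[0]))%360)
for n,f in(("top","top1"),("scene","scene1")):
    i=cv2.imread(f"pics/{f}.png");h=cv2.cvtColor(i,cv2.COLOR_BGR2HSV); m=cv2.inRange(h,(0,150,110),(6,255,255))
    m[:, :]=m; k,l,s,c=cv2.connectedComponentsWithStats(m); e=(257.9,227.5) if n=="top" else (322.8,251)
    j=1+np.argmin(np.linalg.norm(c[1:]-e,axis=1)); ys,xs=np.nonzero(l==j)
    W=np.array([plane(n,(x,y),72)[:2] for x,y in zip(xs,ys)]); u,sv,vt=np.linalg.svd(W-W.mean(0)); print(n,W.mean(0),np.degrees(np.arctan2(vt[0,1],vt[0,0]))%180)
# green-masked centroid bounding of guard at z~20 from minAreaRect of green+black (top)
```

```text
A [ 563.3 -350.8   15.1] 2.660822291887279 [ 561.9 -343.5] [ 561. -350.]
B [ 536.6 -448.8    6.7] 4.081121550311825 [ 534.2 -430. ] [ 528.9 -444.5]
C [ 431.9 -408.    12.1] 10.228989142246977 [ 428.7 -392.2] [ 431.7 -408.7]
D [ 458.7 -315.3   14.5] 3.6660658839529563 [ 457.4 -306.9] [ 456.8 -314.7]
AB 101.52153862231206 74.7475834676146
DC 96.57085603001977 73.84436528997696
AD 110.4448340066672 -18.762745471769488
BC 112.37327848203037 -21.241570636002038
mean [ 497.6 -380.7   12.1]
cap (array([ 498. , -381.5,   55.9]), np.float64(0.6498855468191918))
top [491.3 197.   72. ] [460.6 140.4  72. ] 64.40302599247329 241.52313685364766
scene [492.4 217.1  72. ] [469.2 148.9  72. ] 72.02498591796397 251.18953068869172
top [477.5 175.1] 57.65962275807626
scene [485.2 185.8] 72.62571572224424
```

Run:
```python
from h import *
np.set_printoptions(precision=0,suppress=True)
print("vinegar",plane("top",(296,186),0),"spice",plane("top",(330,195),0),plane("scene",(298,203),0),"salt",plane("top",(364,188),0),"bowl",plane("scene",(268,270),60),"canister",plane("top",(262,185),0))
plan([(490,0,260,-20),(488.3,179.5,160,-24),(488.3,179.5,64,-24)])
```

```text
vinegar [697.  -5.   0.] spice [ 620. -126.    0.] [ 618. -120.    0.] salt [ 623. -268.    0.] bowl [672. 285.  60.] canister [734. 127.  -0.]
x 0.0946 y -0.0302 z 0.0205 yaw 0.044 -> [495. -99. 280.]
x 0.0932 y -0.0344 z 0.0205 yaw 0.044 -> [490.   0. 260.]
x 0.0840 y -0.0315 z 0.0500 yaw 0.035 -> [489.  90. 210.]
x 0.0829 y -0.0344 z 0.0500 yaw 0.035 -> [488. 180. 160.]
x 0.0000 y 0.0000 z 0.0960 yaw -0.000 -> [488. 180.  64.]
```

```bash
python3 -m crank '[{"grip":0.05,"x":0.038,"y":-0.013,"z":0.008,"yaw":0.018},{"grip":0.05,"x":0.076,"y":-0.026,"z":0.016,"yaw":0.036},{"grip":0.05,"x":0.114,"y":-0.039,"z":0.025,"yaw":0.054},{"grip":0.05,"x":0.152,"y":-0.052,"z":0.033,"yaw":0.072},{"grip":0.05,"x":0.19,"y":-0.064,"z":0.041,"yaw":0.088}]' &&
python3 -m crank '[{"grip":0.05,"x":0.033,"y":-0.013,"z":0.02,"yaw":0.014},{"grip":0.05,"x":0.066,"y":-0.026,"z":0.04,"yaw":0.028},{"grip":0.05,"x":0.1,"y":-0.039,"z":0.06,"yaw":0.042},{"grip":0.05,"x":0.134,"y":-0.052,"z":0.08,"yaw":0.056},{"grip":0.05,"x":0.168,"y":-0.065,"z":0.1,"yaw":0.07}]'
python3 - <<'E'
from h import *
print(state()["ee_pos"],state()["ee_rot"]); plan([(488.3,179.5,64,-24)])
E
```

```text
time_s: 3.2
ee_pos: [485.9, 4.1, 259.9]
ee_rot: [180.0, -0.0, 70.0]
force: [0.1, -0.1, -0.0]
gripper_width: 59.8
gripper_force: 0.0
time_s: 3.62
ee_pos: [482.2, 184.3, 159.5]
ee_rot: [180.0, -0.1, 66.1]
force: [1.0, 0.2, 0.5]
gripper_width: 50.2
gripper_force: 0.0
[482.17429354 184.27791162 159.51599909] [ 1.79968629e+02 -5.20485054e-02  6.60623467e+01]
x -0.0019 y 0.0075 z 0.0955 yaw 0.001 -> [488. 180.  64.]
```

```bash
python3 -m crank '[{"grip":0.05,"x":-0.002,"y":0.0075,"z":0.03,"yaw":0},{"grip":0.05,"x":-0.002,"y":0.0075,"z":0.055,"yaw":0},{"grip":0.05,"x":-0.002,"y":0.0075,"z":0.075,"yaw":0},{"grip":0.05,"x":-0.002,"y":0.0075,"z":0.086,"yaw":0},{"grip":0.05,"x":-0.002,"y":0.0075,"z":0.095,"yaw":0}]' 12 &&
python3 -m crank '[{"grip":0.02,"x":0,"y":0,"z":0,"yaw":0},{"grip":0.0,"x":0,"y":0,"z":0,"yaw":0},{"grip":0.0,"x":0,"y":0,"z":0,"yaw":0},{"grip":0.0,"x":0,"y":0,"z":0,"yaw":0},{"grip":0.0,"x":0,"y":0,"z":0,"yaw":0}]' 12
```

```text
time_s: 4.03
ee_pos: [488.0, 177.5, 63.7]
ee_rot: [-179.9, 0.1, 66.1]
force: [0.5, 0.3, 0.5]
gripper_width: 49.9
gripper_force: 0.0
time_s: 4.45
ee_pos: [488.2, 177.2, 66.2]
ee_rot: [-179.8, -0.1, 65.8]
force: [-5.8, 3.5, 5.8]
gripper_width: 26.8
gripper_force: 9.8
```

```bash
python3 -m crank '[{"grip":0.0,"x":0,"y":0,"z":0,"yaw":0},{"grip":0.0,"x":0,"y":0,"z":0,"yaw":0},{"grip":0.0,"x":0,"y":0,"z":0,"yaw":0},{"grip":0.0,"x":0,"y":0,"z":0,"yaw":0},{"grip":0.0,"x":0,"y":0,"z":0,"yaw":0}]' 12
python3 - <<'E'
from h import *
s=state();print(s["torque"],s["force"])
f=grab_frame("scene")[:,:,::-1]; t=grab_frame("top")[:,:,::-1]
cv2.imwrite("pics/k1.png",np.hstack([cv2.resize(f[215:275,290:350],(400,400),interpolation=cv2.INTER_CUBIC),cv2.resize(t[195:255,230:290],(400,400),interpolation=cv2.INTER_CUBIC)]))
E
```

```text
time_s: 4.87
ee_pos: [488.1, 177.2, 66.3]
ee_rot: [-179.8, -0.1, 65.8]
force: [-5.0, 4.8, 5.3]
gripper_width: 26.7
gripper_force: 9.6
[0.83657401 1.17939937 0.01798583] [-4.99934012  4.75481978  5.26423962]
```

View pics/k1.png

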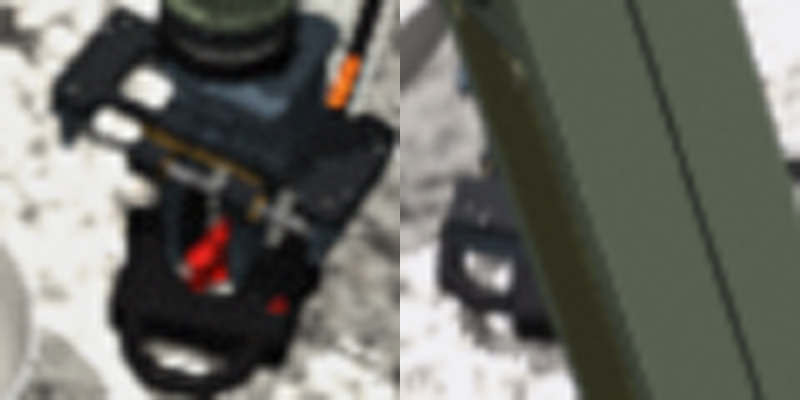

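The crop shows the fingers straddling the lever (red from (185,280) to (230,220) in the left panel). The 26.7 mm opening and the 2.5 mm push upward suggest they closed on the round red hub under the bar. I'll open, lift 9 mm and grip again.

```bash
python3 -m crank '[{"grip":0.05,"x":0,"y":0,"z":0,"yaw":0},{"grip":0.05,"x":0,"y":0,"z":0,"yaw":0},{"grip":0.05,"x":0,"y":0.0,"z":-0.003,"yaw":0},{"grip":0.05,"x":0.001,"y":0,"z":-0.006,"yaw":0},{"grip":0.05,"x":0.002,"y":0,"z":-0.009,"yaw":0}]' 12 &&
python3 -m crank '[{"grip":0.0,"x":0,"y":0,"z":0,"yaw":0},{"grip":0.0,"x":0,"y":0,"z":0,"yaw":0},{"grip":0.0,"x":0,"y":0,"z":0,"yaw":0},{"grip":0.0,"x":0,"y":0,"z":0,"yaw":0},{"grip":0.0,"x":0,"y":0,"z":0,"yaw":0}]' 12 &&
python3 -m crank '[{"grip":0.0,"x":0,"y":0,"z":0,"yaw":0},{"grip":0.0,"x":0,"y":0,"z":0,"yaw":0},{"grip":0.0,"x":0,"y":0,"z":0,"yaw":0},{"grip":0.0,"x":0,"y":0,"z":0,"yaw":0},{"grip":0.0,"x":0,"y":0,"z":0,"yaw":0}]' 12
```

```text
time_s: 5.38
ee_pos: [490.7, 177.7, 74.5]
ee_rot: [180.0, -0.0, 65.9]
force: [-0.6, 0.7, 0.3]
gripper_width: 49.6
gripper_force: 0.0
time_s: 5.8
ee_pos: [490.2, 177.8, 73.8]
ee_rot: [-180.0, 0.0, 65.9]
force: [0.4, 0.7, 0.1]
gripper_width: 19.9
gripper_force: 0.0
time_s: 6.22
ee_pos: [488.4, 178.3, 73.7]
ee_rot: [-179.8, 0.1, 65.9]
force: [-3.9, 2.9, 2.3]
gripper_width: 11.9
gripper_force: 12.0
```

```bash
python3 -m crank '[{"grip":0.0,"x":0,"y":0,"z":0,"yaw":0.12},{"grip":0.0,"x":0,"y":0,"z":0,"yaw":0.24},{"grip":0.0,"x":0,"y":0,"z":0,"yaw":0.36},{"grip":0.0,"x":0,"y":0,"z":0,"yaw":0.48},{"grip":0.0,"x":0,"y":0,"z":0,"yaw":0.6}]' 12 &&
python3 -m crank '[{"grip":0.0,"x":0,"y":0,"z":0,"yaw":0.12},{"grip":0.0,"x":0,"y":0,"z":0,"yaw":0.24},{"grip":0.0,"x":0,"y":0,"z":0,"yaw":0.36},{"grip":0.0,"x":0,"y":0,"z":0,"yaw":0.48},{"grip":0.0,"x":0,"y":0,"z":0,"yaw":0.6}]' 12 &&
python3 -m crank '[{"grip":0.0,"x":0,"y":0,"z":0,"yaw":0.05},{"grip":0.0,"x":0,"y":0,"z":0,"yaw":0.09},{"grip":0.0,"x":0,"y":0,"z":0,"yaw":0.13},{"grip":0.0,"x":0,"y":0,"z":0,"yaw":0.17},{"grip":0.0,"x":0,"y":0,"z":0,"yaw":0.17}]' 12
python3 -c "
from h import *
print(state()['torque'],state()['qpos'])"
```

```text
time_s: 6.63
ee_pos: [486.6, 179.9, 73.7]
ee_rot: [-179.6, 0.3, 31.1]
force: [-10.9, 11.3, 5.9]
gripper_width: 12.0
gripper_force: 12.0
time_s: 7.05
ee_pos: [486.0, 182.3, 73.7]
ee_rot: [-179.6, 0.5, -3.4]
force: [-12.1, 18.3, 4.3]
gripper_width: 11.7
gripper_force: 12.0
time_s: 7.47
ee_pos: [486.0, 182.7, 73.8]
ee_rot: [-179.6, 0.6, -12.8]
force: [-11.6, 20.0, 4.3]
gripper_width: 12.9
gripper_force: 12.4
[3.66298335 2.31676447 0.42368572] [ 18.95386269  22.13615735 108.95862689   0.81890757  49.20678802
 121.2327524 ]
```

The lever turned with the grip and is against its stop: bar at 167°, torque 0.42 N m, pads starting to slip. I'll release it and go to the guard.

```bash
python3 -m crank '[{"grip":0.04,"x":0,"y":0,"z":0,"yaw":-0.04},{"grip":0.04,"x":0,"y":0,"z":0,"yaw":-0.04},{"grip":0.04,"x":0,"y":0,"z":-0.02,"yaw":-0.04},{"grip":0.07,"x":0,"y":0,"z":-0.06,"yaw":-0.04},{"grip":0.07,"x":0,"y":0,"z":-0.1,"yaw":-0.04}]'
python3 - <<'E'
from h import *
plan([(490,0,190,-45),(498,-200,190,-18),(498,-381,140,-18),(497.8,-381,40,-18)])
E
```

```text
time_s: 7.88
ee_pos: [489.4, 177.0, 173.8]
ee_rot: [179.9, 0.2, -10.3]
force: [0.6, 0.0, 0.7]
gripper_width: 42.8
gripper_force: 0.0
x 0.0162 y 0.0870 z -0.0081 yaw -0.483 -> [490.  89. 182.]
x -0.0261 y 0.0846 z -0.0081 yaw -0.483 -> [490.   0. 190.]
x -0.0679 y 0.0735 z -0.0000 yaw -0.236 -> [ 494. -100.  190.]
x -0.0832 y 0.0557 z -0.0000 yaw -0.236 -> [ 498. -200.  190.]
x -0.1721 y 0.0559 z 0.0500 yaw -0.000 -> [ 498. -381.  140.]
x -0.0001 y -0.0002 z 0.1000 yaw -0.000 -> [ 498. -381.   40.]
```

```bash
python3 -m crank '[{"grip":0.07,"x":0.003,"y":0.018,"z":-0.002,"yaw":-0.1},{"grip":0.07,"x":0.006,"y":0.035,"z":-0.004,"yaw":-0.2},{"grip":0.07,"x":0.01,"y":0.052,"z":-0.006,"yaw":-0.3},{"grip":0.07,"x":0.013,"y":0.07,"z":-0.008,"yaw":-0.4},{"grip":0.07,"x":0.016,"y":0.087,"z":-0.008,"yaw":-0.483}]' &&
python3 -m crank '[{"grip":0.07,"x":-0.005,"y":0.017,"z":-0.002,"yaw":-0.1},{"grip":0.07,"x":-0.01,"y":0.034,"z":-0.004,"yaw":-0.2},{"grip":0.07,"x":-0.016,"y":0.051,"z":-0.006,"yaw":-0.3},{"grip":0.07,"x":-0.021,"y":0.068,"z":-0.008,"yaw":-0.4},{"grip":0.07,"x":-0.026,"y":0.085,"z":-0.008,"yaw":-0.483}]' &&
python3 -m crank '[{"grip":0.07,"x":-0.028,"y":0.029,"z":0,"yaw":-0.1},{"grip":0.07,"x":-0.056,"y":0.058,"z":0,"yaw":-0.2},{"grip":0.07,"x":-0.084,"y":0.087,"z":0,"yaw":-0.3},{"grip":0.07,"x":-0.111,"y":0.115,"z":0,"yaw":-0.4},{"grip":0.07,"x":-0.138,"y":0.145,"z":0,"yaw":-0.471}]'
python3 - <<'E'
from h import *
plan([(498,-381,140,-18),(497.8,-381,40,-18)])
E
```

```text
time_s: 8.3
ee_pos: [490.8, 88.0, 182.4]
ee_rot: [179.9, -0.1, 17.6]
force: [0.5, -0.4, -0.6]
gripper_width: 70.0
gripper_force: 0.0
time_s: 8.72
ee_pos: [491.4, -1.0, 190.3]
ee_rot: [179.9, -0.0, 45.3]
force: [-0.4, -0.3, -0.5]
gripper_width: 70.0
gripper_force: 0.0
time_s: 9.13
ee_pos: [495.7, -202.0, 190.0]
ee_rot: [180.0, 0.0, 72.2]
force: [0.4, 0.5, -0.1]
gripper_width: 70.1
gripper_force: 0.0
x -0.1698 y 0.0568 z 0.0500 yaw 0.004 -> [ 498. -381.  140.]
x -0.0001 y -0.0002 z 0.1000 yaw -0.000 -> [ 498. -381.   40.]
```

```bash
python3 -m crank '[{"grip":0.07,"x":-0.035,"y":0.012,"z":0.01,"yaw":0},{"grip":0.07,"x":-0.07,"y":0.024,"z":0.02,"yaw":0},{"grip":0.07,"x":-0.105,"y":0.036,"z":0.03,"yaw":0},{"grip":0.07,"x":-0.139,"y":0.047,"z":0.04,"yaw":0},{"grip":0.07,"x":-0.17,"y":0.057,"z":0.05,"yaw":0.004}]' &&
python3 -m crank '[{"grip":0.07,"x":0,"y":0,"z":0.03,"yaw":0},{"grip":0.07,"x":0,"y":0,"z":0.055,"yaw":0},{"grip":0.07,"x":0,"y":0,"z":0.077,"yaw":0},{"grip":0.07,"x":0,"y":0,"z":0.09,"yaw":0},{"grip":0.07,"x":0,"y":0,"z":0.1,"yaw":0}]' &&
python3 -m crank '[{"grip":0.0,"x":0,"y":0,"z":0,"yaw":0},{"grip":0.0,"x":0,"y":0,"z":0,"yaw":0},{"grip":0.0,"x":0,"y":0,"z":0,"yaw":0},{"grip":0.0,"x":0,"y":0,"z":0,"yaw":0},{"grip":0.0,"x":0,"y":0,"z":0,"yaw":0}]' 25 &&
python3 -m crank '[{"grip":0.0,"x":0,"y":0,"z":0,"yaw":0},{"grip":0.0,"x":0,"y":0,"z":0,"yaw":0},{"grip":0.0,"x":0,"y":0,"z":0,"yaw":0},{"grip":0.0,"x":0,"y":0,"z":0,"yaw":0},{"grip":0.0,"x":0,"y":0,"z":0,"yaw":0}]' 40
python3 - <<'E'
from h import *
np.set_printoptions(precision=1,suppress=True)
f=grab_frame("scene")[:,:,::-1].copy(); cv2.imwrite("pics/s2.png",f)
h=cv2.cvtColor(f,cv2.COLOR_BGR2HSV); m=cv2.inRange(h,(0,150,110),(6,255,255))
ys,xs=np.nonzero(m); W=np.array([plane("scene",(x,y),68)[:2] for x,y in zip(xs,ys)]); W=W[np.linalg.norm(W-[470,180],axis=1)<80]
print(len(W),W.mean(0),W.min(0),W.max(0)); v=np.linalg.svd(W-W.mean(0))[2][0]; print(np.degrees(np.arctan2(v[1],v[0]))%180)
E
```

```text
time_s: 9.55
ee_pos: [497.6, -381.8, 139.2]
ee_rot: [180.0, 0.0, 71.7]
force: [-0.3, -0.5, 0.1]
gripper_width: 70.0
gripper_force: 0.0
time_s: 9.97
ee_pos: [497.2, -379.0, 37.8]
ee_rot: [-179.8, -0.0, 71.8]
force: [0.6, -0.4, 0.6]
gripper_width: 70.0
gripper_force: 0.0
time_s: 10.38
ee_pos: [498.8, -379.3, 41.1]
ee_rot: [179.9, 0.0, 71.8]
force: [-0.2, 0.4, 0.9]
gripper_width: 39.8
gripper_force: 0.0
time_s: 10.8
ee_pos: [498.6, -379.1, 40.7]
ee_rot: [179.9, 0.0, 71.8]
force: [0.1, 1.2, 5.6]
gripper_width: 30.3
gripper_force: 40.0
86 [480.5 191.8] [446.9 174.8] [511.2 225.2]
163.77761105977015
```

The lever shows across the head: red runs from x≈447 to 511. The block is gripped at 30.3 mm, so it is aligned.

Run:
```python
from h import *
print("peeler",plane("scene",(371,195),10),plane("scene",(371,188),10),plane("scene",(371,203),10))
plan([(498.6,-379,120,-18.2),(426.5,-172,120,-10),(426.5,-172,75.2,-10)])
```

```text
peeler [ 310.49568715 -197.07286265   10.        ] [ 311.4677703  -241.33478281   10.        ] [ 309.42028139 -148.10634765   10.        ]
x 0.0001 y -0.0000 z -0.0793 yaw 0.001 -> [ 499. -379.  120.]
x 0.0871 y -0.0666 z -0.0000 yaw -0.072 -> [ 463. -276.  120.]
x 0.0916 y -0.0602 z -0.0000 yaw -0.072 -> [ 426. -172.  120.]
x 0.0000 y 0.0000 z 0.0448 yaw -0.000 -> [ 426. -172.   75.]
```

```bash
python3 -m crank '[{"grip":0.0,"x":0,"y":0,"z":-0.01,"yaw":0},{"grip":0.0,"x":0,"y":0,"z":-0.025,"yaw":0},{"grip":0.0,"x":0,"y":0,"z":-0.04,"yaw":0},{"grip":0.0,"x":0,"y":0,"z":-0.06,"yaw":0},{"grip":0.0,"x":0,"y":0,"z":-0.08,"yaw":0}]' 40 &&
python3 -m crank '[{"grip":0.0,"x":0.017,"y":-0.013,"z":0,"yaw":-0.014},{"grip":0.0,"x":0.034,"y":-0.026,"z":0,"yaw":-0.028},{"grip":0.0,"x":0.051,"y":-0.039,"z":0,"yaw":-0.042},{"grip":0.0,"x":0.069,"y":-0.053,"z":0,"yaw":-0.056},{"grip":0.0,"x":0.087,"y":-0.067,"z":0,"yaw":-0.072}]' &&
python3 -m crank '[{"grip":0.0,"x":0.018,"y":-0.012,"z":0,"yaw":-0.014},{"grip":0.0,"x":0.036,"y":-0.024,"z":0,"yaw":-0.028},{"grip":0.0,"x":0.055,"y":-0.036,"z":0,"yaw":-0.042},{"grip":0.0,"x":0.074,"y":-0.048,"z":0,"yaw":-0.056},{"grip":0.0,"x":0.092,"y":-0.06,"z":0,"yaw":-0.072}]' &&
python3 -m crank '[{"grip":0.0,"x":0,"y":0,"z":0.01,"yaw":0},{"grip":0.0,"x":0,"y":0,"z":0.02,"yaw":0},{"grip":0.0,"x":0,"y":0,"z":0.03,"yaw":0},{"grip":0.0,"x":0,"y":0,"z":0.04,"yaw":0},{"grip":0.0,"x":0,"y":0,"z":0.045,"yaw":0}]' &&
python3 -m crank '[{"grip":0.0,"x":0,"y":0,"z":0,"yaw":0},{"grip":0.0,"x":0,"y":0,"z":0,"yaw":0},{"grip":0.0,"x":0,"y":0,"z":0,"yaw":0},{"grip":0.0,"x":0,"y":0,"z":0,"yaw":0},{"grip":0.0,"x":0,"y":0,"z":0,"yaw":0}]'
python3 - <<'E'
from rect import *
f=grab_frame("scene")[:,:,::-1].copy(); t=grab_frame("top")[:,:,::-1].copy()
cv2.imwrite("pics/s3.png",f); cv2.imwrite("pics/t3.png",t)
A=rect("scene",f,50,340,-260,200,300,1.9)
cv2.imwrite("pics/v3.png",np.hstack([A,cv2.resize(t[190:280,290:390],None,fx=4,fy=6.333,interpolation=cv2.INTER_CUBIC)[:570]]))
plan([(426.5,-172,75.2,-10)])
E
```

```text
time_s: 11.27
ee_pos: [497.6, -378.5, 120.2]
ee_rot: [-179.9, -0.0, 71.8]
force: [-0.3, -0.4, -0.9]
gripper_width: 29.5
gripper_force: 40.0
time_s: 11.68
ee_pos: [460.9, -274.3, 119.8]
ee_rot: [-180.0, -0.0, 76.0]
force: [0.8, 0.3, -1.7]
gripper_width: 29.9
gripper_force: 40.0
time_s: 12.1
ee_pos: [425.0, -170.4, 119.9]
ee_rot: [-180.0, -0.0, 80.1]
force: [-0.2, 0.4, -0.5]
gripper_width: 29.5
gripper_force: 40.0
time_s: 12.52
ee_pos: [425.0, -171.1, 74.0]
ee_rot: [-179.9, -0.0, 80.1]
force: [-0.8, 0.9, -0.9]
gripper_width: 29.8
gripper_force: 40.0
time_s: 12.93
ee_pos: [426.1, -171.7, 75.4]
ee_rot: [179.9, 0.0, 80.1]
force: [-0.0, 0.5, -1.6]
gripper_width: 30.1
gripper_force: 40.0
x -0.0003 y 0.0006 z 0.0000 yaw 0.001 -> [ 426. -172.   75.]
```

View pics/v3.png

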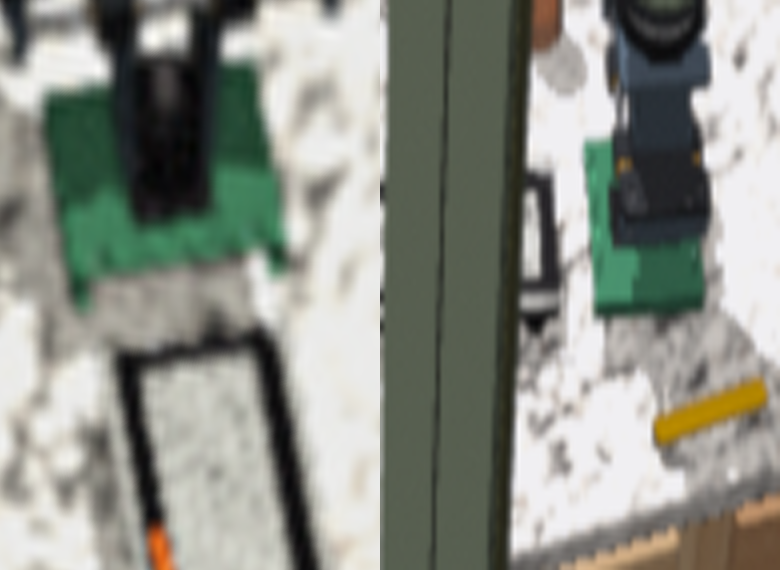

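The left panel shows the guard square to the runway and about 40 mm short of the foot: its front corners are at (70,280) and (280,255), the foot at (118,355)–(270,340). Now a numerical lateral check.

Run:
```python
from rect import *
f=cv2.imread("pics/s3.png"); s=3
G=rect("scene",f,54,340,-260,200,300,s); h=cv2.cvtColor(G,cv2.COLOR_BGR2HSV); m=cv2.inRange(h,(60,90,30),(95,255,255))
L=[];R=[]
for y in range(-205,-125,4):
    xs=np.nonzero(m[int((y+260)*s)])[0]
    if len(xs)>20: L.append((y,340+xs.min()/s)); R.append((y,340+xs.max()/s))
def fit(a):
    a=np.array(a); p=np.polyfit(a[:,0],a[:,1],1); k=abs(a[:,1]-np.polyval(p,a[:,0]))<2; return np.polyfit(a[k,0],a[k,1],1)
l,r=fit(L),fit(R); print("guard",l,r,"width",(r-l)[1]+(r-l)[0]*-165)
g=cv2.cvtColor(rect("scene",f,45,340,-260,200,400,s),cv2.COLOR_BGR2GRAY).astype(float); A=[];B=[]
for y in range(-70,5,4):
    for lst,c in((A,419.2+.178*y),(B,494.3+.174*y)):
        xs=np.arange(c-14,c+14,.4); w=np.clip(115-np.array([g[int((y+260)*s),int((x-340)*s)] for x in xs]),0,None)
        if w.sum()>0: lst.append((y,(w*xs).sum()/w.sum()))
a,b=fit(A),fit(B); print("walls",a,b)
mg=np.polyval((l+r)/2,-165); mw=np.polyval((a+b)/2,-30)
print("guard mid at y-165",mg,"rail mid",mw,"rail extrapolated",mw+(-135)*0.1763, np.polyval((a+b)/2,-165))
```

```text
guard [1.15592958e-01 3.88838750e+02] [2.07330827e-01 5.15740915e+02] width 111.76541615210394
walls [1.68752053e-01 4.18833934e+02] [1.80810963e-01 4.94980767e+02]
guard mid at y-165 425.64862024474985 rail mid 451.66390534596906 rail extrapolated 427.86340534596906 428.0684018013661
```

```bash
python3 -m crank '[{"grip":0.0,"x":0.004,"y":0.0015,"z":0,"yaw":0},{"grip":0.0,"x":0.008,"y":0.0015,"z":0,"yaw":0},{"grip":0.0,"x":0.012,"y":0.0015,"z":0,"yaw":0},{"grip":0.0,"x":0.016,"y":0.0015,"z":0,"yaw":0},{"grip":0.0,"x":0.02,"y":0.0015,"z":0,"yaw":0}]' &&
python3 -m crank '[{"grip":0.0,"x":0.004,"y":0,"z":0,"yaw":0},{"grip":0.0,"x":0.008,"y":0,"z":0,"yaw":0},{"grip":0.0,"x":0.012,"y":0,"z":0,"yaw":0},{"grip":0.0,"x":0.016,"y":0,"z":0,"yaw":0},{"grip":0.0,"x":0.02,"y":0,"z":0,"yaw":0}]'
```

```text
time_s: 13.45
ee_pos: [430.8, -151.5, 74.9]
ee_rot: [-180.0, -0.0, 80.1]
force: [0.5, 0.5, -0.9]
gripper_width: 29.7
gripper_force: 40.0
time_s: 13.87
ee_pos: [434.2, -132.0, 74.9]
ee_rot: [180.0, -0.0, 80.1]
force: [0.2, -0.1, -1.2]
gripper_width: 29.8
gripper_force: 40.0
```

```bash
python3 -m crank '[{"grip":0.0,"x":0.003,"y":0,"z":0,"yaw":0},{"grip":0.0,"x":0.006,"y":0,"z":0,"yaw":0},{"grip":0.0,"x":0.009,"y":0,"z":0,"yaw":0},{"grip":0.0,"x":0.012,"y":0,"z":0,"yaw":0},{"grip":0.0,"x":0.012,"y":0,"z":0,"yaw":0}]'; python3 -c "
from h import *
print(state()['torque'])"
```

```text
time_s: 14.28
ee_pos: [436.3, -120.1, 74.9]
ee_rot: [-180.0, -0.0, 80.1]
force: [-0.2, 0.5, -0.3]
gripper_width: 29.7
gripper_force: 40.0
[-0.06500763  0.09906842 -0.01317072]
```

The front edge should be about 28 mm past the rail tips, with no contact force. I carry on.

```bash
python3 -m crank '[{"grip":0.0,"x":0.005,"y":0,"z":0,"yaw":0},{"grip":0.0,"x":0.01,"y":0,"z":0,"yaw":0},{"grip":0.0,"x":0.015,"y":0,"z":0,"yaw":0},{"grip":0.0,"x":0.02,"y":0,"z":0,"yaw":0},{"grip":0.0,"x":0.025,"y":0,"z":0,"yaw":0}]' &&
python3 -m crank '[{"grip":0.0,"x":0.005,"y":0,"z":0,"yaw":0},{"grip":0.0,"x":0.01,"y":0,"z":0,"yaw":0},{"grip":0.0,"x":0.015,"y":0,"z":0,"yaw":0},{"grip":0.0,"x":0.02,"y":0,"z":0,"yaw":0},{"grip":0.0,"x":0.025,"y":0,"z":0,"yaw":0}]'
python3 - <<'E'
from rect import *
f=grab_frame("scene")[:,:,::-1].copy(); t=grab_frame("top")[:,:,::-1].copy(); cv2.imwrite("pics/s4.png",f);cv2.imwrite("pics/t4.png",t)
print(state()['torque'])
cv2.imwrite("pics/v4.png",np.hstack([rect("scene",f,50,370,-160,180,270,2.1),cv2.resize(t[195:265,270:350],None,fx=5,fy=8,interpolation=cv2.INTER_CUBIC)]) if 0 else np.hstack([rect("scene",f,50,370,-160,180,270,2.1),cv2.resize(t[195:265,270:350],(400,567),interpolation=cv2.INTER_CUBIC)]))
E
```

```text
time_s: 14.7
ee_pos: [440.6, -95.4, 74.9]
ee_rot: [-180.0, -0.0, 80.1]
force: [-0.4, -0.3, -1.7]
gripper_width: 29.6
gripper_force: 40.0
time_s: 15.12
ee_pos: [444.9, -70.8, 74.9]
ee_rot: [-180.0, -0.0, 80.1]
force: [0.4, 0.2, -2.0]
gripper_width: 29.7
gripper_force: 40.0
[-0.12061776  0.05275206  0.05888376]
```

View pics/v4.png

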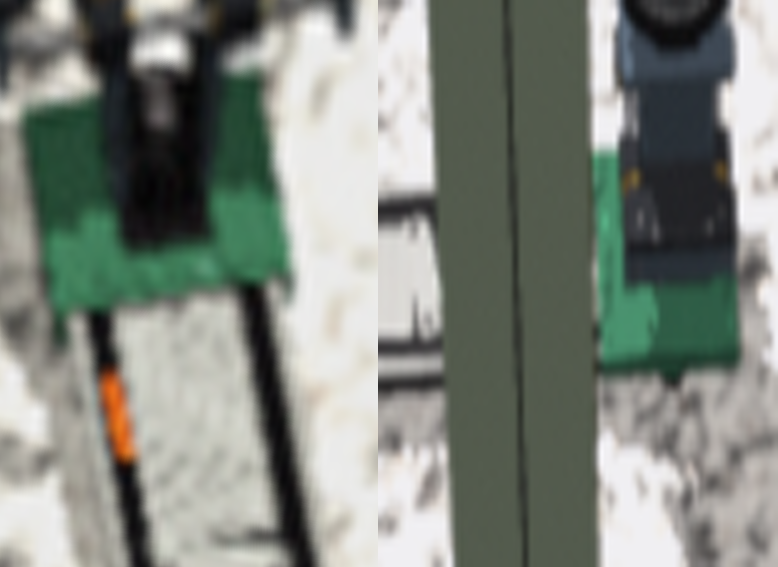

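The guard is on the rails: its front edge is over the runway at left-panel row 300, between corners (50,310) and (290,285), with the walls centred under it at 100 and 252 and no side force. I slide on.

```bash
python3 -m crank '[{"grip":0.0,"x":0.01,"y":0,"z":0,"yaw":0},{"grip":0.0,"x":0.02,"y":0,"z":0,"yaw":0},{"grip":0.0,"x":0.03,"y":0,"z":0,"yaw":0},{"grip":0.0,"x":0.04,"y":0,"z":0,"yaw":0},{"grip":0.0,"x":0.05,"y":0,"z":0,"yaw":0}]' &&
python3 -m crank '[{"grip":0.0,"x":0.01,"y":0,"z":0,"yaw":0},{"grip":0.0,"x":0.02,"y":0,"z":0,"yaw":0},{"grip":0.0,"x":0.03,"y":0,"z":0,"yaw":0},{"grip":0.0,"x":0.04,"y":0,"z":0,"yaw":0},{"grip":0.0,"x":0.05,"y":0,"z":0,"yaw":0}]' &&
python3 -m crank '[{"grip":0.0,"x":0.01,"y":0,"z":0,"yaw":0},{"grip":0.0,"x":0.02,"y":0,"z":0,"yaw":0},{"grip":0.0,"x":0.03,"y":0,"z":0,"yaw":0},{"grip":0.0,"x":0.04,"y":0,"z":0,"yaw":0},{"grip":0.0,"x":0.05,"y":0,"z":0,"yaw":0}]' &&
python3 -m crank '[{"grip":0.0,"x":0.004,"y":0,"z":0,"yaw":0},{"grip":0.0,"x":0.008,"y":0,"z":0,"yaw":0},{"grip":0.0,"x":0.012,"y":0,"z":0,"yaw":0},{"grip":0.0,"x":0.016,"y":0,"z":0,"yaw":0},{"grip":0.0,"x":0.02,"y":0,"z":0,"yaw":0}]'
```

```text
time_s: 15.63
ee_pos: [453.6, -20.9, 75.0]
ee_rot: [180.0, -0.0, 80.1]
force: [0.1, -3.1, 1.2]
gripper_width: 29.5
gripper_force: 40.0
time_s: 16.05
ee_pos: [462.2, 28.2, 75.0]
ee_rot: [180.0, -0.0, 80.1]
force: [0.3, -1.7, 0.6]
gripper_width: 29.7
gripper_force: 40.0
time_s: 16.47
ee_pos: [470.8, 77.4, 74.9]
ee_rot: [-180.0, 0.0, 80.1]
force: [-0.1, -1.5, 1.3]
gripper_width: 30.0
gripper_force: 40.0
time_s: 16.88
ee_pos: [474.0, 96.3, 74.9]
ee_rot: [-180.0, 0.0, 80.1]
force: [0.3, -1.4, 0.1]
gripper_width: 30.3
gripper_force: 40.0
```

```bash
python3 -m crank '[{"grip":0.0,"x":0.002,"y":0,"z":0,"yaw":0},{"grip":0.0,"x":0.004,"y":0,"z":0,"yaw":0},{"grip":0.0,"x":0.006,"y":0,"z":0,"yaw":0},{"grip":0.0,"x":0.008,"y":0,"z":0,"yaw":0},{"grip":0.0,"x":0.01,"y":0,"z":0,"yaw":0}]' &&
python3 -m crank '[{"grip":0.0,"x":0.001,"y":0,"z":0,"yaw":0},{"grip":0.0,"x":0.002,"y":0,"z":0,"yaw":0},{"grip":0.0,"x":0.003,"y":0,"z":0,"yaw":0},{"grip":0.0,"x":0.004,"y":0,"z":0,"yaw":0},{"grip":0.0,"x":0.005,"y":0,"z":0,"yaw":0}]'
```

```text
time_s: 17.3
ee_pos: [475.3, 103.9, 75.1]
ee_rot: [-180.0, 0.3, 80.1]
force: [-1.5, -16.0, 6.6]
gripper_width: 30.0
gripper_force: 40.0
time_s: 17.72
ee_pos: [475.4, 104.3, 75.5]
ee_rot: [-179.9, 0.7, 80.3]
force: [-2.0, -31.0, 12.8]
gripper_width: 29.6
gripper_force: 40.0
```

The force rises at the stop, so I take the pressure off and check the tongue before letting go.

```bash
python3 -m crank '[{"grip":0.0,"x":-0.002,"y":0,"z":0,"yaw":0},{"grip":0.0,"x":-0.005,"y":0,"z":0,"yaw":0},{"grip":0.0,"x":-0.006,"y":0,"z":0,"yaw":0},{"grip":0.0,"x":-0.006,"y":0,"z":0,"yaw":0},{"grip":0.0,"x":-0.006,"y":0,"z":0,"yaw":0}]'
python3 - <<'E'
from h import *
np.set_printoptions(precision=1,suppress=True)
for n,old in(("scene","scene0"),("top","top0")):
    i=grab_frame(n)[:,:,::-1].copy(); cv2.imwrite(f"pics/{n}5.png",i)
    for im in(cv2.imread(f"pics/{old}.png"),i):
        h=cv2.cvtColor(im,cv2.COLOR_BGR2HSV); m=cv2.inRange(h,(8,150,120),(16,255,255)); k,l,s,c=cv2.connectedComponentsWithStats(m)
        for j in range(1,k):
            if s[j,4]>3 and np.linalg.norm(plane(n,c[j],50)[:2]-[425,35])<60: print(n,s[j],c[j],plane(n,c[j],50))
    g=cv2.inRange(cv2.cvtColor(i,cv2.COLOR_BGR2HSV),(60,110,40),(90,255,255)); ys,xs=np.nonzero(g)
    W=np.array([plane(n,(x,y),54)[:2] for x,y in zip(xs,ys)]); W=W[(abs(W[:,0]-475)<90)&(abs(W[:,1]-100)<90)]; U=(W-[466,51.5])@np.array([[.174,-.985],[.985,.174]])
    print(n,"guard extent mand x,y",np.percentile(U,[1,99],axis=0))
E
```

```text
time_s: 18.13
ee_pos: [475.3, 103.7, 74.9]
ee_rot: [-180.0, 0.1, 80.1]
force: [-0.8, -8.2, 1.7]
gripper_width: 29.7
gripper_force: 40.0
scene [340 223   4   8  17] [341.4 226.7] [425.2  38.1  50. ]
scene [341 225   2   3   6] [341.5 226. ] [425.1  34.3  50. ]
scene guard extent mand x,y [[ 12.9 -51.8]
 [107.4  56.3]]
top [294 235  13   2  25] [299.8 235.5] [423.8  35.6  50. ]
top [301 235   6   2  12] [303.5 235.5] [420.8  22.6  50. ]Traceback (most recent call last):
  File "<stdin>", line 11, in <module>
    return _quantile_unchecked(
        a, q, axis, out, overwrite_input, method, keepdims, weights)
    return _ureduce(a,
                    func=_quantile_ureduce_func,
    ...<5 lines>...
                    overwrite_input=overwrite_input,
                    method=method)
    r = func(a, **kwargs)
    result = _quantile(arr,
                       quantiles=q,
    ...<2 lines>...
                       out=out,
                       weights=wgt)
    slices_having_nans = np.isnan(arr[-1, ...])
                                  ~~~^^^^^^^^^
IndexError: index -1 is out of bounds for axis 0 with size 0
```

```bash
python3 -m crank '[{"grip":0.03,"x":0,"y":0,"z":0.001,"yaw":0},{"grip":0.06,"x":0,"y":0,"z":0.001,"yaw":0},{"grip":0.06,"x":0,"y":0,"z":0.001,"yaw":0},{"grip":0.06,"x":0,"y":0,"z":0.001,"yaw":0},{"grip":0.06,"x":0,"y":0,"z":0.001,"yaw":0}]' &&
python3 -m crank '[{"grip":0.06,"x":0,"y":0,"z":-0.02,"yaw":0},{"grip":0.06,"x":0,"y":0,"z":-0.05,"yaw":0},{"grip":0.06,"x":0,"y":0,"z":-0.09,"yaw":0},{"grip":0.06,"x":0,"y":0,"z":-0.13,"yaw":0},{"grip":0.06,"x":0,"y":0,"z":-0.17,"yaw":0}]' &&
python3 -m crank '[{"grip":0.06,"x":-0.04,"y":0,"z":0,"yaw":0},{"grip":0.06,"x":-0.08,"y":0,"z":0,"yaw":0},{"grip":0.06,"x":-0.12,"y":0,"z":0,"yaw":0},{"grip":0.06,"x":-0.16,"y":0,"z":0,"yaw":0},{"grip":0.06,"x":-0.2,"y":0,"z":0,"yaw":0}]' &&
python3 -m crank '[{"grip":0.06,"x":-0.04,"y":0,"z":0,"yaw":0},{"grip":0.06,"x":-0.08,"y":0,"z":0,"yaw":0},{"grip":0.06,"x":-0.12,"y":0,"z":0,"yaw":0},{"grip":0.06,"x":-0.16,"y":0,"z":0,"yaw":0},{"grip":0.06,"x":-0.2,"y":0,"z":0,"yaw":0}]'
python3 - <<'E'
from rect import *
np.set_printoptions(precision=1,suppress=True)
for n in("scene","top"):
    i=grab_frame(n)[:,:,::-1].copy(); cv2.imwrite(f"pics/{n}6.png",i)
    h=cv2.cvtColor(i,cv2.COLOR_BGR2HSV); m=cv2.inRange(h,(8,150,120),(16,255,255)); k,l,s,c=cv2.connectedComponentsWithStats(m)
    for j in range(1,k):
        if s[j,4]>3 and np.linalg.norm(plane(n,c[j],50)[:2]-[425,35])<60: print(n,s[j],c[j])
a=cv2.imread("pics/scene6.png");b=cv2.imread("pics/top6.png")
cv2.imwrite("pics/v6.png",np.hstack([rect("scene",a,50,370,-110,180,380,1.5),cv2.resize(b[190:260,230:345],(500,570),interpolation=cv2.INTER_CUBIC)]))
g=cv2.inRange(cv2.cvtColor(a,cv2.COLOR_BGR2HSV),(60,110,40),(90,255,255)); ys,xs=np.nonzero(g)
W=np.array([plane("scene",(x,y),54)[:2] for x,y in zip(xs,ys)]); W=W[(abs(W[:,0]-475)<90)&(abs(W[:,1]-100)<90)]; U=(W-[466,51.5])@np.array([[.174,-.985],[.985,.174]])
print("guard extent mand x,y",np.percentile(U,[2,98],axis=0))
E
```

```text
time_s: 18.65
ee_pos: [475.9, 105.6, 74.0]
ee_rot: [180.0, -0.0, 80.1]
force: [-0.5, 0.6, 0.1]
gripper_width: 53.4
gripper_force: 0.0
time_s: 19.07
ee_pos: [475.2, 105.3, 245.7]
ee_rot: [-180.0, -0.0, 80.1]
force: [0.1, 0.0, -0.1]
gripper_width: 60.6
gripper_force: 0.0
time_s: 19.48
ee_pos: [440.7, -93.2, 244.2]
ee_rot: [179.9, -0.0, 80.2]
force: [0.6, -1.1, -0.4]
gripper_width: 60.1
gripper_force: 0.0
time_s: 19.9
ee_pos: [406.4, -290.7, 244.0]
ee_rot: [179.9, -0.0, 80.1]
force: [1.2, 0.4, 0.1]
gripper_width: 59.7
gripper_force: 0.0
scene [340 223   4   8  17] [341.4 226.7]
guard extent mand x,y [[ 13.2 -51.1]
 [106.2  55.9]]
```

View pics/v6.png

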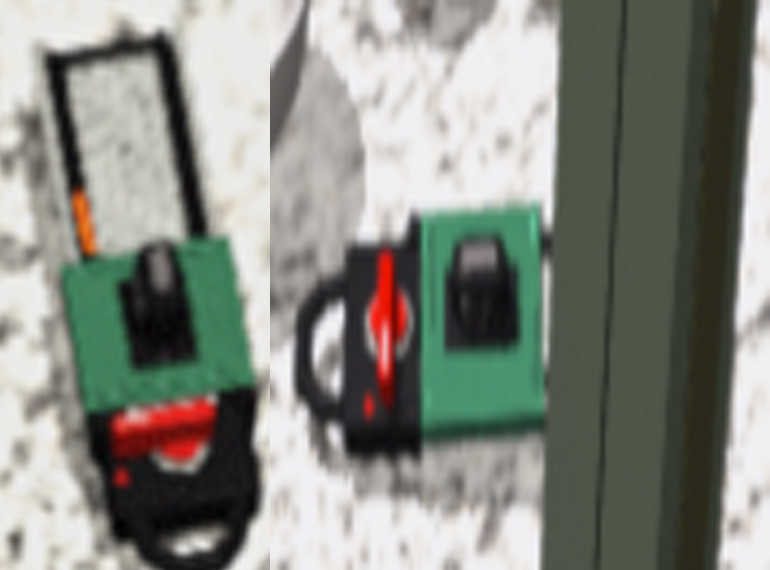

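The last view shows the guard home against the stops, with its front edge from (88,410) to (252,385). The lever lies across the head parallel to that edge. The orange tongue at (85,222) stands up behind the guard, with the same pixel outline as at the start. The gripper is clear.

```bash
python3 -c "
from workcell import *
print(job_done())"
```

```text
the job is handed in; nothing more can be done
None
```

The job is handed in at about 20 s: the lever is closed across the head, the guard is fully home on the rails with the orange tongue up behind it, and the arm is clear of everything.

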